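# Tip the toggles from the sorting pan into the tin

### The arm

A 6-joint arm with a two-finger parallel gripper is mounted at the origin on the work surface. World frame = base frame: x ahead of the robot, y to its left, z up, the work surface at z = 0. Lengths are in m, angles in rad, forces in N, time in s.
With the tool pointing down it reaches from about 0.325 to 0.875 m from the base axis. Payload 4.4 kg.
Tool frame: the origin (TCP) lies between the finger pads; the fingertips stand arm.tips_ahead ahead of it and the grasp point (between the pads) lies 5 mm behind it (arm.tips_ahead is the distance from the TCP to the fingertips, in m); z points along the fingers, y is the line along which they close (so a half turn about z gives the same grasp; the last joint's range is limited). The gripper opens to 85 mm and grips with 20 to 120 N. Pads are 22 mm wide; open, the fingers measure 114 mm over their backs; the gripper's body (76 mm by 85 mm) begins 54 mm behind the grasp point. The pads swing forward as they close: fully open they stand 13 mm farther back than shut.
Start: joints at [-1.339, 0.207, 1.542, -0, 1.393, -0.15], TCP at [0.215, -0.533, 0.245] pointing down, gripper open.
Joint ranges: [-2.73, 2.73], [-0.86, 2.22], [0.23, 2.46], [-1.11, 4.25], [0.08, 2.63], [-2.82, 2.82]. Speed limits (rad/s): [2.79, 2.79, 3.14, 3.14, 3.14, 3.14].

### API

Orientations are given as a unit quaternion [x, y, z, w].
In Python, from rig import arm gives the robot as it stands.
- The arm moves only by the tool play_rows, never from a script. Its argument "commands" is a list of rows, each a list of 2 entries, a list of its own where there are three numbers: the shift along the tool's x, y, z in mm, then the turn, a rotation vector about the tool's x, y, z in rad. A call has 1 to 5 rows; each row shifts and turns the commanded pose from where the row before left it, along the tool's axes as they then stand; what a row does not reach is not made up. A row lasts 1/10 s, in which the tool goes at most 50 mm and 8.59 degrees, less where a joint would pass 70% of its speed; a pose out of reach is approached as far as the arm can. A call is refused whole if a number of a shift passes 50 or a number of a turn 0.15, either way. A call with a gripper value outside its range is refused whole. "hand" is the opening, from 0 (shut) to 1 (fully open), set as the call begins (left out, the last holds). The fingers move at their own pace and stop on an object; "force" is the grip in N (left out, the last holds). Time passes only in rows, so rows that do not move let the fingers close. It gives the time, the measured TCP pose, the force, the opening and the grip force at its end, in the units of the state.
- arm.get_state(): the state, without advancing time (a new reading comes with each control period).
- arm.get_image(name): name is "side" or "top" or "wrist"; returns a dict with "img" (420x560x3 uint8, red, green, blue), "intrinsics" (3x3 intrinsics, pixels), "cam_to_world" (4x4, takes a point from camera to world coordinates). Camera axes: x right, y up, looking along -z (the intrinsics and any distortion apply to the point x, -y, -z); pixel columns grow to the right and rows downward; lengths in m; the calibration is good to about 2 mm. A picture is of the moment at which its call begins. There is no depth.
- arm.job_done(): hands the job in; it is judged then, once.
The state is a dict: "t": time; "q": joint angles; "joint_vel": joint speeds; "joint_torque": joint torques, N m; "ee_pos": TCP position; "tool_rot": TCP orientation; "ft_force": force on the tool from outside, world axes, zero at the start; "moment": the same for the moment, N m; "finger_gap": finger opening in m; "grasp_force": force on a finger pad.
Only numpy, scipy, OpenCV 4.12 (cv2) and the standard library are available. Lean on these libraries where they do the work, as an engineer would, in place of code of your own. Each camera call takes 0.05 s, during which the arm holds its last target. There are 200 camera calls.

### The job

Empty the sorting pan into the round tin: pick the pan up by its sloping wooden grip, carry it level and rest its open front lip lightly on the rim of the tin with all five toggles still in it, then tip it, with the lip still resting lightly on the rim, until every toggle has slid off into the tin. Set the empty pan back flat on the table and let go of it; never lean on the tin, shove it or tip it, and leave the phone, the spool and the scissors where they lie.

Things in the scene. Friction and masses are not known exactly. Their poses are not given: they have to be found in the camera images.
- pan: Loose white enamel sorting pan, 0.2 to 0.33 kg, 160 mm long (x), 120 wide (y). Origin: centre of its underside, z up, +x to the open lip at x = 80 mm. Floor 3 mm thick; walls 20 mm high, blue-edged, at the back (x = -80) and sides; over the last 40 mm the sides turn in to a mouth 93 wide (87 inside); no wall at the lip. A wooden grip leans back from the back wall. No pose while held.
- pan_grip (a point): Where to pinch the wooden grip: pan frame (-99.1, 0, 54.2) mm, axes as the pan's. The grip is a flat board 70 mm wide (along pan y), 12 thick, from the back wall at (-83, 0, 10) to its top at (-105.6, 0, 72) mm, leaning back, away from the lip, 20 degrees off vertical. Fingers come in along pan (0.342, 0, -0.94), so tilted 20 degrees, and close on its faces, along (0.94, 0, 0.342).
- pan_lip (a point): Middle of the pan's front lip, at the underside: pan frame (80, 0, 0) mm.
- tin: Loose open round biscuit tin, red with yellow bands, 0.24 to 0.42 kg, outer diameter 160 mm, 70 mm high, wall and floor 3 mm. Origin: centre of its underside, z up. It stands free and slides if pushed sideways with 1 to 3 N.
- tin_rim (a point): Centre of the tin's mouth, at rim height (70 mm above its underside).
- toggle1: Loose dark hardwood toggle, 40 x 18 x 14 mm (x, y, z), flat with round ends and a cord groove round its waist, 11 g, lying flat in the pan. Origin: centre of its underside as it lies at the start. On the tipped pan it starts to slide somewhere between about 20 and 40 degrees (friction is hidden); one that hangs on a wall or a neighbour needs a steeper tip or a shake.
- toggle2: Loose dark hardwood toggle, 40 x 18 x 14 mm (x, y, z), flat with round ends and a cord groove round its waist, 11 g, lying flat in the pan. Origin: centre of its underside as it lies at the start. On the tipped pan it starts to slide somewhere between about 20 and 40 degrees (friction is hidden); one that hangs on a wall or a neighbour needs a steeper tip or a shake.
- toggle3: Loose dark hardwood toggle, 40 x 18 x 14 mm (x, y, z), flat with round ends and a cord groove round its waist, 11 g, lying flat in the pan. Origin: centre of its underside as it lies at the start. On the tipped pan it starts to slide somewhere between about 20 and 40 degrees (friction is hidden); one that hangs on a wall or a neighbour needs a steeper tip or a shake.
- toggle4: Loose dark hardwood toggle, 40 x 18 x 14 mm (x, y, z), flat with round ends and a cord groove round its waist, 11 g, lying flat in the pan. Origin: centre of its underside as it lies at the start. On the tipped pan it starts to slide somewhere between about 20 and 40 degrees (friction is hidden); one that hangs on a wall or a neighbour needs a steeper tip or a shake.
- toggle5: Loose dark hardwood toggle, 40 x 18 x 14 mm (x, y, z), flat with round ends and a cord groove round its waist, 11 g, lying flat in the pan. Origin: centre of its underside as it lies at the start. On the tipped pan it starts to slide somewhere between about 20 and 40 degrees (friction is hidden); one that hangs on a wall or a neighbour needs a steeper tip or a shake.
- phone: Bystander: black phone 75 x 155 x 9 mm lying flat; origin at the centre of its underside.
- spool: Bystander: wooden spool of olive thread, 42 mm diameter, 52 mm tall, standing; origin at the centre of its underside.
- scissors: Bystander: scissors about 205 mm long, 12 mm high, lying flat; origin at the pivot, underside; +x points to the blades' tips.

How it is judged:
On the way, in this order (a step that is already met when the one before it is completed fails the run):
1. the pan, still about level (within 0.22 rad) and with all five toggles in it, rests its lip on the rim of the tin (angle between pan's own z axis and vertical below 0.22 rad and contact force between pan and tin above 0.2 N and z of pan_lip in the frame of tin above 0.02 m and horizontal distance between pan_lip and tin below 0.077 m and z of toggle1 in the frame of pan between -0.003 and 0.03 m and x of toggle1 in the frame of pan between -0.085 and 0.085 m and z of toggle2 in the frame of pan between -0.003 and 0.03 m and x of toggle2 in the frame of pan between -0.085 and 0.085 m and z of toggle3 in the frame of pan between -0.003 and 0.03 m and x of toggle3 in the frame of pan between -0.085 and 0.085 m and z of toggle4 in the frame of pan between -0.003 and 0.03 m and x of toggle4 in the frame of pan between -0.085 and 0.085 m and z of toggle5 in the frame of pan between -0.003 and 0.03 m and x of toggle5 in the frame of pan between -0.085 and 0.085 m), for 0.1 s.
2. the pan is tipped more than 0.3 rad with its lip still resting on the rim, before the toggles have all gone (angle between pan's own z axis and vertical above 0.3 rad and contact force between pan and tin above 0.2 N and z of pan_lip in the frame of tin above 0.02 m and horizontal distance between pan_lip and tin below 0.077 m), for 0.1 s.
3. all five toggles have slid into the tin while the pan is tipped with its lip resting on the rim (all of step 2 and horizontal distance between each of toggle1, toggle2, toggle3, toggle4, toggle5 and tin below 0.078 m and z of toggle1 in the frame of tin between -0.005 and 0.062 m and z of toggle2 in the frame of tin between -0.005 and 0.062 m and z of toggle3 in the frame of tin between -0.005 and 0.062 m and z of toggle4 in the frame of tin between -0.005 and 0.062 m and z of toggle5 in the frame of tin between -0.005 and 0.062 m), for 0.1 s.
At the end, for the whole second after the job is handed in: All five toggles lie inside the tin (below its rim, at rest); the tin stands upright on the table (within 0.06 rad); the pan lies flat on the table (within 0.06 rad, underside within 6 mm of the table), released and at rest (horizontal distance between each of toggle1, toggle2, toggle3, toggle4, toggle5 and tin below 0.078 m and z of toggle1 in the frame of tin between -0.005 and 0.062 m and z of toggle2 in the frame of tin between -0.005 and 0.062 m and z of toggle3 in the frame of tin between -0.005 and 0.062 m and z of toggle4 in the frame of tin between -0.005 and 0.062 m and z of toggle5 in the frame of tin between -0.005 and 0.062 m and angle between each of tin, pan's own z axis and vertical below 0.06 rad and height (world z) of each of tin, pan below 0.006 m and linear speed of pan below 0.02 m/s and linear speed of each of toggle1, toggle2, toggle3, toggle4, toggle5 below 0.03 m/s); the robot touches nothing.
It fails at once if the pan is tipped more than 0.35 rad with its lip more than 20 mm above the rim's height while a toggle is not yet in the tin (angle between pan's own z axis and vertical above 0.35 rad and z of pan_lip in the frame of tin above 0.09 m and (not (horizontal distance between toggle1 and tin below 0.078 m and z of toggle1 in the frame of tin between -0.005 and 0.062 m) or not (horizontal distance between toggle2 and tin below 0.078 m and z of toggle2 in the frame of tin between -0.005 and 0.062 m) or not (horizontal distance between toggle3 and tin below 0.078 m and z of toggle3 in the frame of tin between -0.005 and 0.062 m) or not (horizontal distance between toggle4 and tin below 0.078 m and z of toggle4 in the frame of tin between -0.005 and 0.062 m) or not (horizontal distance between toggle5 and tin below 0.078 m and z of toggle5 in the frame of tin between -0.005 and 0.062 m))).
It fails at once if the pan presses on the tin with more than 12 N (contact force between pan and tin above 12 N).
It fails at once if the tin is shoved more than 40 mm or tipped more than 0.3 rad (distance of tin from where it was at the start of the episode above 0.04 m or angle between tin's own z axis and vertical above 0.3 rad).
It fails at once if the phone, spool or scissors are moved more than 30 mm, or the spool knocked over (distance of any of phone, spool, scissors from where it was at the start of the episode above 0.03 m or angle between spool's own z axis and vertical above 0.5 rad).
It also fails if it takes over 72 s, if anything falls off the work surface, if the arm or the gripper's body presses on something with over 40 N, if the wrist force passes 120 N, or if a joint passes its speed limit or range.

## Working session

There is one attempt and no reset: what is moved stays moved. The work goes in short steps, Python scripts to look and compute and a tool call to move; the robot and the scene stay as the last step left them, time stands still between calls to the robot, and variables do not carry over. Pictures are saved under pics/ and viewed, at most 10 in all, crops included, and the job is handed in when it is done.

Besides the shell and the picture viewer there is one more tool, called after ">>>" as name(argument=value, ...) on one line, values as JSON. play_rows: Moves the arm, as the interface text tells. Its arguments: {"type":"object","properties":{"commands":{"type":"array"},"hand":{"type":"number"},"force":{"type":"number"}},"required":["commands"]}

```bash
mkdir -p pics; ls; python3 - <<'E'
from rig import arm
import cv2,numpy as np
s=arm.get_state()
for k in s: print(k,s[k])
print(arm.tips_ahead)
for n in("top","side"):
    d=arm.get_image(n); cv2.imwrite(f"pics/{n}0.png",d["img"][:,:,::-1]); print(n,d["intrinsics"],d["cam_to_world"])
    np.savez(f"{n}0.npz",**d)
E
```

```text
pics
t 0.0
q [-1.33849334e+00  2.07442125e-01  1.54296219e+00 -2.04873115e-05
  1.39350320e+00 -1.50497700e-01]
joint_vel [ 0.00110591 -0.00230785  0.00114583 -0.00015722  0.00038492 -0.00069964]
joint_torque [ 5.24483785e-04 -3.83027458e+01 -2.91595513e+01 -1.99517262e-04
  1.04301932e-02 -3.67325788e-05]
ee_pos [ 0.21458896 -0.5326702   0.24410926]
tool_rot [ 9.81737802e-01  1.90235508e-01 -5.74012915e-05 -1.15604954e-03]
ft_force [ 0.54140277 -0.0399477  -0.19555181]
moment [-0.00883923 -0.00552723 -0.02728588]
grasp_force 0.0
finger_gap 0.08545409679558841
0.014
top [[431.1646117    0.         280.16144687]
 [  0.         431.1646117  209.40541145]
 [  0.           0.           1.        ]] [[ 0.02897639  0.99574021 -0.08753174  0.53460186]
 [-0.99945603  0.02748184 -0.01823172 -0.00330855]
 [-0.01574852  0.08801241  0.99599488  1.14010906]
 [ 0.          0.          0.          1.        ]]
side [[416.51985378   0.         278.9267078 ]
 [  0.         416.51985378 211.57066052]
 [  0.           0.           1.        ]] [[ 0.99829006  0.04692623 -0.03485511  0.55405335]
 [-0.05505795  0.55453839 -0.83033475 -0.91329743]
 [-0.01963598  0.83083398  0.55617383  0.67951306]
 [ 0.          0.          0.          1.        ]]
```

View pics/top0.png

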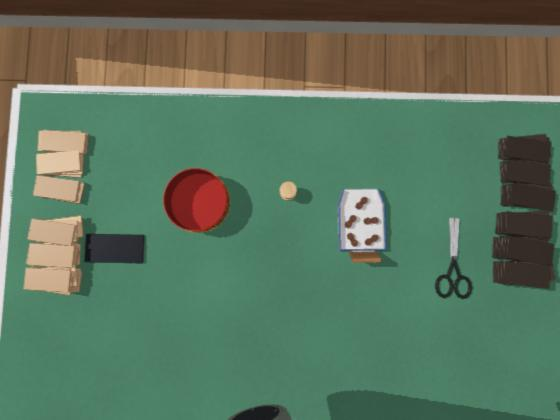

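View pics/side0.png

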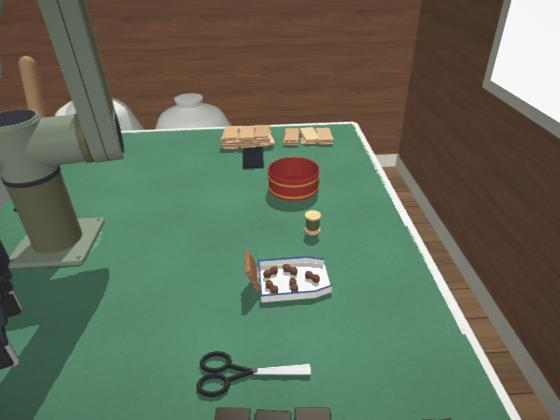

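The top view shows the pan at about (363,220) with its lip towards +x and the grip at (365,257). The tin is centred near (197,200), the spool is at (288,190) and the phone is left of the tin. The side view agrees.

```bash
cat > h.py <<'E'
import numpy as np,cv2
from scipy.spatial.transform import Rotation as R
def cast(d,uv,z):
    uv=np.atleast_2d(uv).astype(float);K=d["intrinsics"];T=d["cam_to_world"]
    r=np.c_[(uv[:,0]-K[0,2])/K[0,0],-(uv[:,1]-K[1,2])/K[1,1],-np.ones(len(uv))]@T[:3,:3].T
    return T[:3,3]+r*((z-T[2,3])/r[:,2])[:,None]
def big(m):
    c,_=cv2.findContours(m.astype(np.uint8),cv2.RETR_EXTERNAL,cv2.CHAIN_APPROX_NONE)
    return max(c,key=cv2.contourArea)
E
python3 - <<'E'
from h import *
np.set_printoptions(precision=4,suppress=True)
d=dict(np.load("top0.npz"));h=cv2.cvtColor(d["img"],cv2.COLOR_RGB2HSV).astype(int);H,S,V=h[...,0],h[...,1],h[...,2]
yy,xx=np.mgrid[:420,:560]
roi=(xx>320)&(xx<410)&(yy>170)&(yy<275)
blue=roi&(H>100)&(H<135)&(S>70); white=roi&(V>140)&(S<70)
c=big(blue|white);a=cv2.approxPolyDP(cv2.convexHull(c),2,True)[:,0]
print(np.c_[a,cast(d,a,.02)[:,:2]])
w=big(white); print("white minrect",cv2.minAreaRect(w))
red=(xx<260)&(xx>140)&(yy>140)&(yy<260)&((H<12)|(H>165))&(S>120)
e=cv2.fitEllipse(cv2.convexHull(big(red)));print(e)
print("tin",cast(d,e[0],.07), cast(d,[[e[0][0]-e[1][0]/2,e[0][1]],[e[0][0]+e[1][0]/2,e[0][1]]],.07))
sp=(xx>270)&(xx<310)&(yy>170)&(yy<210)&(H<30)&(S>60)&(V>90);print("spool",cast(d,cv2.minEnclosingCircle(big(sp))[0],.052))
org=roi&(H<20)&(S>100)&(V>100)&(yy>245)
g=cv2.minAreaRect(big(org));print("grip",g,cast(d,g[0],.065))
d=dict(np.load("side0.npz"));h=cv2.cvtColor(d["img"],cv2.COLOR_RGB2HSV).astype(int);H,S,V=h[...,0],h[...,1],h[...,2]
E
```

```text
[[379.     189.       0.6936  -0.2391]
 [384.     202.       0.6598  -0.2524]
 [386.     248.       0.5407  -0.2585]
 [340.     250.       0.5322  -0.1403]
 [337.     220.       0.6095  -0.1312]
 [338.     203.       0.654   -0.133 ]
 [343.     189.       0.6911  -0.1454]]
white minrect ((361.3856506347656, 218.45529174804688), (60.774837493896484, 44.13832473754883), 88.15238952636719)
((195.62355041503906, 199.82687377929688), (63.03091812133789, 65.89336395263672), 112.3663330078125)
tin [[0.6469 0.2287 0.07  ]] [[0.6447 0.3079 0.07  ]
 [0.649  0.1496 0.07  ]]
spool [[ 0.679  -0.0019  0.052 ]]
grip ((365.0, 256.5), (11.0, 30.0), 90.0) [[ 0.5181 -0.1967  0.065 ]]
```

```bash
cat >> h.py <<'E'
np.set_printoptions(precision=4,suppress=True)
def tool(yaw,tip=0):  # tool orientation holding the pan at yaw, tipped by tip
    a=np.radians(20); z=[np.sin(a),0,-np.cos(a)]; y=[np.cos(a),0,np.sin(a)]
    return R.from_euler("z",yaw)*R.from_euler("y",tip)*R.from_matrix(np.c_[np.cross(y,z),y,z])
def plan(s,p,rot):  # turn first (rotvec, tool axes), then shift in mm along the turned axes
    print("turn",(R.from_quat(s["tool_rot"]).inv()*rot).as_rotvec(),"shift mm",rot.inv().apply(np.array(p)-s["ee_pos"])*1e3, "shift unturned", R.from_quat(s["tool_rot"]).inv().apply(np.array(p)-s["ee_pos"])*1e3)
PAN=np.array([.6165,-.195,0]);YAW=.052;TIN=np.array([.647,.2287,0])
def grip(back=0):
    t=tool(YAW);return PAN+R.from_euler("z",YAW).apply([-.0991,0,.0542])+t.apply([0,0,.005-back])
E
python3 - <<'E'
from h import *;from rig import arm
plan(arm.get_state(),grip(.1),tool(YAW)); print(grip())
E
```

```text
turn [-0.3046  0.2147 -1.227 ] shift mm [316.3806 235.5171 192.93  ] shift unturned [ 374.4588 -205.6858  101.2965]
[ 0.5192 -0.2001  0.0495]
```

>>> play_rows(commands=[[[0,0,0],[-0.034,0.024,-0.136]],[[0,0,0],[-0.034,0.024,-0.136]],[[0,0,0],[-0.034,0.024,-0.136]],[[0,0,0],[-0.034,0.024,-0.136]],[[0,0,0],[-0.034,0.024,-0.136]]], hand=1)

```text
t: 0.6
ee_pos: [0.2148, -0.5328, 0.2447]
tool_rot: [0.855, 0.508, 0.074, 0.071]
ft_force: [0.2, 0.2, -0.0]
finger_gap: 0.0852
grasp_force: 0.0
```

>>> play_rows(commands=[[[0,0,0],[-0.034,0.024,-0.136]],[[0,0,0],[-0.034,0.024,-0.136]],[[0,0,0],[-0.034,0.024,-0.136]],[[0,0,0],[-0.034,0.024,-0.136]],[[0,0,0],[0,0,0]]])

```text
t: 1.1
ee_pos: [0.2138, -0.5333, 0.2442]
tool_rot: [0.68, 0.712, 0.127, 0.12]
ft_force: [-0.2, -0.1, -0.1]
finger_gap: 0.0856
grasp_force: 0.0
```

>>> play_rows(commands=[[[32,24,19],[0,0,0]],[[32,24,19],[0,0,0]],[[32,24,19],[0,0,0]],[[32,24,19],[0,0,0]],[[32,24,19],[0,0,0]]])

```text
t: 1.6
ee_pos: [0.3529, -0.3648, 0.1967]
tool_rot: [0.68, 0.712, 0.126, 0.121]
ft_force: [0.6, -0.3, -0.3]
finger_gap: 0.0856
grasp_force: 0.0
```

>>> play_rows(commands=[[[32,24,19],[0,0,0]],[[32,24,19],[0,0,0]],[[32,24,19],[0,0,0]],[[32,24,19],[0,0,0]],[[32,24,19],[0,0,0]]])

```text
t: 2.1
ee_pos: [0.4903, -0.1978, 0.1489]
tool_rot: [0.68, 0.712, 0.126, 0.121]
ft_force: [0.7, -1.2, -0.1]
finger_gap: 0.0855
grasp_force: 0.0
```

>>> play_rows(commands=[[[0,0,0],[0,0,0]],[[0,0,0],[0,0,0]]])

```text
t: 2.3
ee_pos: [0.4896, -0.1981, 0.1486]
tool_rot: [0.678, 0.714, 0.126, 0.12]
ft_force: [0.1, 0.1, -0.5]
finger_gap: 0.0855
grasp_force: 0.0
```

```bash
python3 - <<'E'
from h import *;from rig import arm
s=arm.get_state();print(s["ee_pos"],s["q"],s["ft_force"])
plan(s,grip(),tool(YAW))
d=arm.get_image("wrist");np.savez("w0.npz",**d);cv2.imwrite("pics/w0.png",d["img"][:,:,::-1])
# expected projections
def proj(P):
    P=np.atleast_2d(P);T=d["cam_to_world"];K=d["intrinsics"];c=(P-T[:3,3])@T[:3,:3]
    return np.c_[K[0,0]*c[:,0]/-c[:,2]+K[0,2],-K[1,1]*c[:,1]/-c[:,2]+K[1,2]]
for n,p in dict(gripTopL=[-.1056,.035,.072],gripTopR=[-.1056,-.035,.072],backL=[-.08,.06,.02],backR=[-.08,-.06,.02],lipL=[.08,.0435,.003],lipR=[.08,-.0435,.003]).items():
    print(n,proj(PAN+R.from_euler("z",YAW).apply(p)))
E
```

```text
[ 0.4896 -0.1981  0.1486] [-0.6833  0.0458  1.9821  0.3043  0.8715 -0.9026] [ 0.1148  0.0736 -0.4934]
turn [ 0.0012  0.0012 -0.0009] shift mm [ -3.4737  -6.1396 103.2454] shift unturned [ -3.3521  -6.2643 103.242 ]
gripTopL [[269.0707 181.4332]]
gripTopR [[270.1436 274.1139]]
backL [[278.4876 136.0427]]
backR [[278.758  267.1078]]
lipL [[416.4162 146.2775]]
lipR [[406.2098 224.0656]]
```

View pics/w0.png

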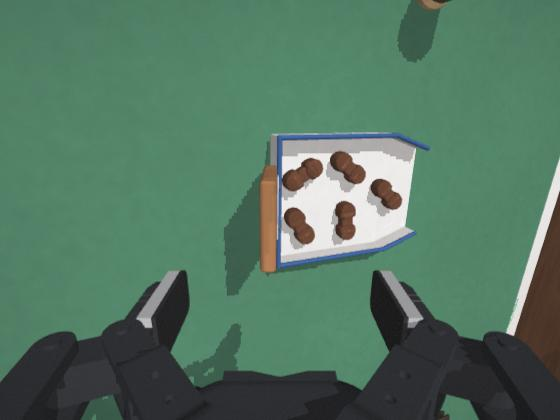

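The wrist view matches the predicted pan corners to about 2 px: back corners at (279,136) and (279,266), grip top edge at x≈269. I'll descend and close.

>>> play_rows(commands=[[[-1,-2,22],[0,0,0]],[[-1,-2,22],[0,0,0]],[[-1,-2,22],[0,0,0]],[[0,0,22],[0,0,0]],[[0,0,15],[0,0,0]]])

```text
t: 2.85
ee_pos: [0.5186, -0.2033, 0.0494]
tool_rot: [0.681, 0.712, 0.126, 0.121]
ft_force: [-0.3, 0.8, -0.1]
finger_gap: 0.0855
grasp_force: 0.0
```

>>> play_rows(commands=[[[0,0,0],[0,0,0]],[[0,0,0],[0,0,0]]])

```text
t: 3.05
ee_pos: [0.519, -0.2028, 0.0506]
tool_rot: [0.68, 0.712, 0.126, 0.121]
ft_force: [-0.2, -0.3, 0.0]
finger_gap: 0.0855
grasp_force: 0.0
```

>>> play_rows(commands=[[[0,0,0],[0,0,0]],[[0,0,0],[0,0,0]],[[0,0,0],[0,0,0]],[[0,0,0],[0,0,0]],[[0,0,0],[0,0,0]]], hand=0, force=80)

```text
t: 3.55
ee_pos: [0.5192, -0.2012, 0.0504]
tool_rot: [0.679, 0.713, 0.126, 0.121]
ft_force: [-1.4, -0.3, -1.9]
finger_gap: 0.0122
grasp_force: 0.7
```

>>> play_rows(commands=[[[0,0,0],[0,0,0]],[[0,0,0],[0,0,0]],[[0,0,0],[0,0,0]],[[0,0,0],[0,0,0]],[[0,0,0],[0,0,0]]])

```text
t: 4.05
ee_pos: [0.5194, -0.2012, 0.0504]
tool_rot: [0.679, 0.713, 0.126, 0.121]
ft_force: [-2.3, -0.0, 4.8]
finger_gap: 0.0111
grasp_force: 78.3
```

>>> play_rows(commands=[[[0,1,-3],[0,0,0]],[[0,2,-6],[0,0,0]],[[0,4,-11],[0,0,0]],[[0,4,-11],[0,0,0]],[[0,4,-11],[0,0,0]]])

```text
t: 4.55
ee_pos: [0.5191, -0.2014, 0.0962]
tool_rot: [0.679, 0.713, 0.126, 0.121]
ft_force: [0.4, -0.4, -3.9]
finger_gap: 0.0108
grasp_force: 78.0
```

>>> play_rows(commands=[[[0,4,-11],[0,0,0]],[[0,4,-11],[0,0,0]],[[0,4,-11],[0,0,0]],[[0,4,-11],[0,0,0]],[[0,4,-11],[0,0,0]]])

```text
t: 5.05
ee_pos: [0.5187, -0.2011, 0.1544]
tool_rot: [0.679, 0.713, 0.126, 0.121]
ft_force: [0.0, -0.5, -3.1]
finger_gap: 0.0108
grasp_force: 78.0
```

>>> play_rows(commands=[[[0,4,-11],[0,0,0]],[[0,2,-6],[0,0,0]],[[0,1,-3],[0,0,0]],[[0,0,0],[0,0,0]],[[0,0,0],[0,0,0]]])

```text
t: 5.55
ee_pos: [0.5181, -0.2009, 0.1739]
tool_rot: [0.679, 0.713, 0.126, 0.12]
ft_force: [0.1, 0.1, -3.6]
finger_gap: 0.0112
grasp_force: 78.0
```

```bash
cat >> h.py <<'E'
def pan_pose(s,yaw=None):  # from tool, assuming the nominal grasp
    r=R.from_quat(s["tool_rot"])*tool(0).inv(); t=R.from_quat(s["tool_rot"])
    p=s["ee_pos"]-t.apply([0,0,.005])-r.apply([-.0991,0,.0542]); return p,r
def proj(d,P):
    P=np.atleast_2d(P);T=d["cam_to_world"];K=d["intrinsics"];c=(P-T[:3,3])@T[:3,:3]
    return np.c_[K[0,0]*c[:,0]/-c[:,2]+K[0,2],-K[1,1]*c[:,1]/-c[:,2]+K[1,2]]
def draw(n,s,f,im="side"):
    from rig import arm
    d=arm.get_image(im);np.savez(n+".npz",**d);g=d["img"][:,:,::-1].copy();p,r=pan_pose(s)
    for q in([.08,.0435,.003],[.08,-.0435,.003],[.08,0,0],[-.08,.06,.02],[-.08,-.06,.02],[-.08,-.06,0]):
        u=proj(d,p+r.apply(q))[0];cv2.circle(g,(int(round(u[0])),int(round(u[1]))),1,(0,255,0),-1)
    cv2.imwrite(f"pics/{n}.png",g if f is None else cv2.resize(g[f[1]:f[3],f[0]:f[2]],None,fx=4,fy=4,interpolation=cv2.INTER_NEAREST))
E
python3 - <<'E'
from h import *;from rig import arm
s=arm.get_state();p,r=pan_pose(s)
print(p,r.as_euler("zyx"),s["q"],s["ft_force"],s["moment"],s["finger_gap"])
draw("s1",s,(200,120,400,270))
u=r.as_euler("zyx")[0]
c=np.array([np.cos(u),np.sin(u),0])
lip=p+r.apply([.08,0,0]);goal=TIN-.068*c;goal[2]=lip[2]
print("lip",lip,"delta",goal-lip,"tool",R.from_quat(s["tool_rot"]).inv().apply(goal-lip)*1e3)
E
```

```text
[ 0.6154 -0.1961  0.1245] [ 0.0492 -0.0012 -0.0006] [-0.6481  0.0657  1.9002  0.2797  0.9215 -0.8388] [ 0.0652  0.1444 -3.6163] [-0.0424  0.68    0.0064] 0.01117032261713539
lip [ 0.6953 -0.1922  0.1246] delta [-0.1162  0.4175  0.    ] tool [422.7557 -89.6643 -33.036 ]
```

View pics/s1.png

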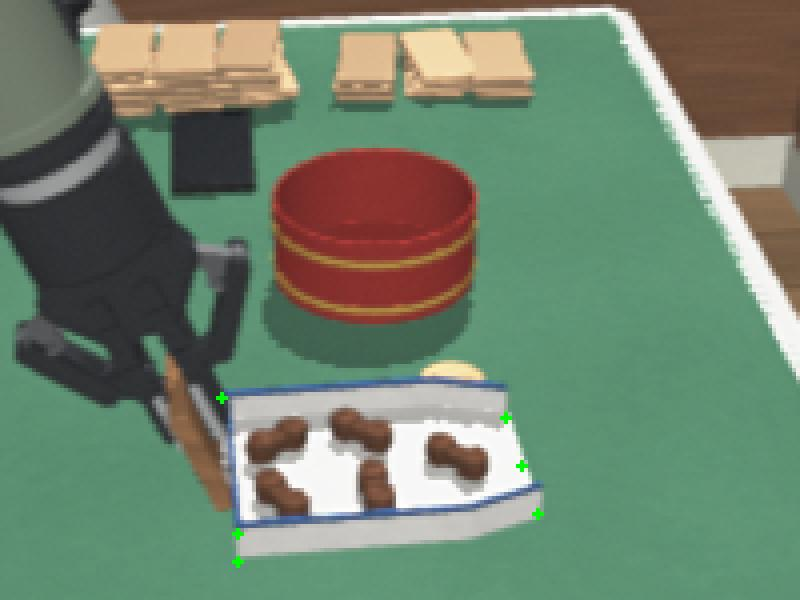

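The side view shows the pan level with all five toggles in it. The predicted corners agree to 1–2 px.

>>> play_rows(commands=[[[5,-1,0],[0,0,0]],[[15,-3,-1],[0,0,0]],[[25,-5,-2],[0,0,0]],[[30,-6.2,-2.3],[0,0,0]],[[30,-6.2,-2.3],[0,0,0]]])

```text
t: 6.1
ee_pos: [0.4894, -0.0953, 0.1735]
tool_rot: [0.679, 0.713, 0.126, 0.12]
ft_force: [-0.0, -0.2, -3.4]
finger_gap: 0.0109
grasp_force: 78.0
```

>>> play_rows(commands=[[[30,-6.2,-2.3],[0,0,0]],[[30,-6.2,-2.3],[0,0,0]],[[30,-6.2,-2.3],[0,0,0]],[[30,-6.2,-2.3],[0,0,0]],[[30,-6.2,-2.3],[0,0,0]]])

```text
t: 6.6
ee_pos: [0.4484, 0.0529, 0.1735]
tool_rot: [0.679, 0.713, 0.126, 0.12]
ft_force: [-0.0, -0.2, -2.9]
finger_gap: 0.0112
grasp_force: 78.0
```

>>> play_rows(commands=[[[30,-6.2,-2.3],[0,0,0]],[[30,-6.2,-2.3],[0,0,0]],[[30,-6.2,-2.3],[0,0,0]],[[30,-6.2,-2.3],[0,0,0]],[[25,-5,-2],[0,0,0]]])

```text
t: 7.1
ee_pos: [0.409, 0.1961, 0.1736]
tool_rot: [0.679, 0.714, 0.126, 0.12]
ft_force: [0.2, 0.5, -3.8]
finger_gap: 0.0111
grasp_force: 77.9
```

>>> play_rows(commands=[[[15,-3,-1],[0,0,0]],[[5,-1,0],[0,0,0]],[[0,0,0],[0,0,0]],[[0,0,0],[0,0,0]]])

```text
t: 7.5
ee_pos: [0.4058, 0.2135, 0.1734]
tool_rot: [0.679, 0.713, 0.126, 0.121]
ft_force: [0.2, 0.1, -3.2]
finger_gap: 0.011
grasp_force: 78.0
```

```bash
cat > chk.py <<'E'
from h import *;from rig import arm
s=arm.get_state();p,r=pan_pose(s)
e=r.as_euler("zyx");print("pan",p,"zyx",e,"q",s["q"],"f",s["ft_force"],s["moment"])
c=np.array([np.cos(e[0]),np.sin(e[0]),0]);lip=p+r.apply([.08,0,0]);goal=TIN-.066*c;goal[2]=.07
print("lip",lip,"lip in tin along/across",np.dot(lip-TIN,c),np.cross(c,lip-TIN)[2],"goal delta",goal-lip,"tool",R.from_quat(s["tool_rot"]).inv().apply(goal-lip)*1e3,"level",(R.from_quat(s["tool_rot"]).inv()*tool(e[0])).as_rotvec())
E
python3 chk.py; python3 -c "
from h import *;from rig import arm
s=arm.get_state();draw('t2',s,(140,130,340,280),'top');draw('s2',s,(200,120,400,270))"
```

```text
pan [0.5031 0.2182 0.1241] zyx [ 0.049  -0.0016 -0.0014] q [ 0.3679 -0.1554  2.112  -0.1448  0.8564  0.3954] f [ 0.1652  0.1301 -3.2012] [ 0.0013  0.6312 -0.0533]
lip [0.583  0.2221 0.1242] lip in tin along/across -0.06420535533819251 -0.0034496228845299313 goal delta [-0.002   0.0034 -0.0542] tool [  3.5305 -20.2928  50.2675] level [0.0015 0.0014 0.0005]
```

View pics/t2.png

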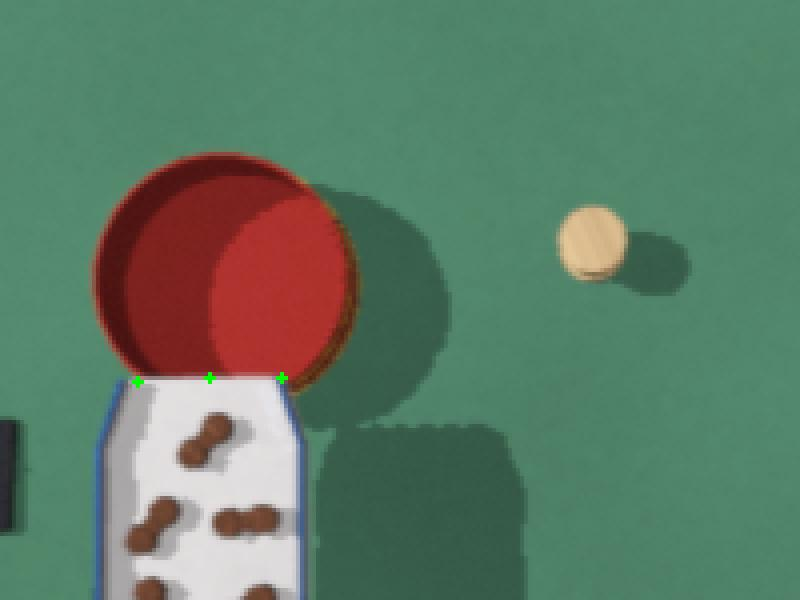

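View pics/s2.png

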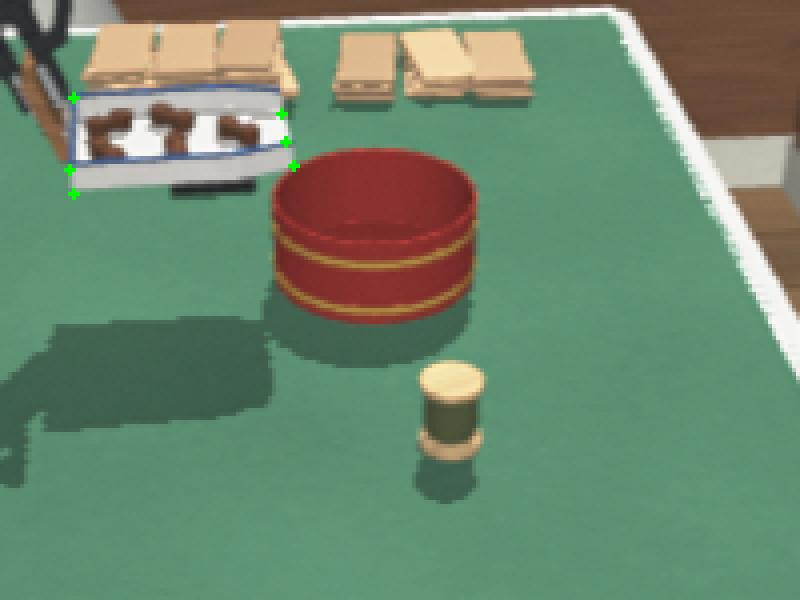

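>>> play_rows(commands=[[[0.5,-1.4,3.7],[0,0,0]],[[0.5,-2.7,7.5],[0,0,0]],[[0.5,-2.7,7.5],[0,0,0]],[[0.5,-2.7,7.5],[0,0,0]],[[0.5,-2.7,7.5],[0,0,0]]])

```text
t: 8.1
ee_pos: [0.4059, 0.2161, 0.1367]
tool_rot: [0.679, 0.713, 0.126, 0.121]
ft_force: [0.1, -0.5, -4.1]
finger_gap: 0.0113
grasp_force: 78.0
```

>>> play_rows(commands=[[[0,-2.1,5.6],[0,0,0]],[[0,-1.4,3.7],[0,0,0]],[[0,0,0],[0,0,0]],[[0,0,0],[0,0,0]],[[0,0,0],[0,0,0]]])

```text
t: 8.6
ee_pos: [0.4066, 0.2165, 0.1284]
tool_rot: [0.679, 0.713, 0.127, 0.121]
ft_force: [0.1, 0.3, -4.3]
finger_gap: 0.0111
grasp_force: 78.0
```

```bash
python3 chk.py
```

```text
pan [0.5041 0.2212 0.0793] zyx [ 0.0493 -0.0034 -0.0009] q [ 0.3748 -0.0709  2.1482 -0.1665  0.7362  0.4303] f [ 0.1258  0.2583 -4.2866] [-0.04    0.5866 -0.0057]
lip [0.584  0.2252 0.0795] lip in tin along/across -0.06311529309736114 -0.0004103179945519511 goal delta [-0.0029  0.0003 -0.0095] tool [ 0.4203 -5.9988  7.9544] level [0.0033 0.001  0.0004]
```

>>> play_rows(commands=[[[0,-0.7,1.9],[0,0,0]],[[0,-0.7,1.9],[0,0,0]],[[0,-0.35,0.95],[0,0,0]],[[0,0,0],[0,0,0]],[[0,0,0],[0,0,0]]])

```text
t: 9.1
ee_pos: [0.4062, 0.2162, 0.1228]
tool_rot: [0.679, 0.713, 0.126, 0.121]
ft_force: [-0.2, 0.1, -3.2]
finger_gap: 0.0113
grasp_force: 78.0
```

```bash
python3 chk.py
```

```text
pan [0.5035 0.221  0.0735] zyx [ 0.0492 -0.0022 -0.0013] q [ 0.3747 -0.0605  2.1528 -0.1691  0.7227  0.4338] f [-0.1843  0.1498 -3.2035] [0.0008 0.6567 0.0312]
lip [0.5834 0.2249 0.0737] lip in tin along/across -0.06366132480117948 -0.0006595928285740927 goal delta [-0.0024  0.0005 -0.0037] tool [ 0.665  -3.4707  2.6742] level [0.0022 0.0014 0.0005]
```

>>> play_rows(commands=[[[0,-0.35,0.95],[0,0,0]],[[0,-0.35,0.95],[0,0,0]],[[0,0,0],[0,0,0]],[[0,0,0],[0,0,0]]])

```text
t: 9.5
ee_pos: [0.4061, 0.2162, 0.1208]
tool_rot: [0.679, 0.713, 0.126, 0.121]
ft_force: [-0.4, -0.1, -3.0]
finger_gap: 0.0114
grasp_force: 78.0
```

```bash
python3 chk.py
```

```text
pan [0.5035 0.221  0.0715] zyx [ 0.0492 -0.0022 -0.0014] q [ 0.3747 -0.0564  2.1543 -0.1702  0.7172  0.4352] f [-0.3938 -0.0655 -2.9622] [-0.0376  0.626   0.0071]
lip [0.5834 0.2249 0.0717] lip in tin along/across -0.06368371517138219 -0.0006582283288168399 goal delta [-0.0023  0.0005 -0.0017] tool [ 0.6607 -2.7451  0.7594] level [0.0021 0.0014 0.0005]
```

>>> play_rows(commands=[[[0,-0.35,0.95],[0,0,0]],[[0,0,0],[0,0,0]],[[0,0,0],[0,0,0]]])

```text
t: 9.8
ee_pos: [0.4065, 0.2164, 0.1201]
tool_rot: [0.679, 0.713, 0.126, 0.121]
ft_force: [0.7, -0.1, -3.3]
finger_gap: 0.0111
grasp_force: 78.1
```

```bash
python3 chk.py|head -1
```

```text
pan [0.5039 0.2211 0.0709] zyx [ 0.0493 -0.0031 -0.001 ] q [ 0.3747 -0.0547  2.1546 -0.1707  0.7142  0.4359] f [ 0.6889 -0.1157 -3.3183] [-0.0135  0.4533 -0.021 ]
```

>>> play_rows(commands=[[[0,-0.2,0.5],[0,0,0]],[[0,0,0],[0,0,0]],[[0,0,0],[0,0,0]]])

```text
t: 10.1
ee_pos: [0.4066, 0.2164, 0.1197]
tool_rot: [0.679, 0.713, 0.127, 0.121]
ft_force: [-0.9, -0.3, -0.2]
finger_gap: 0.0109
grasp_force: 78.5
```

```bash
python3 chk.py|head -1
```

```text
pan [0.504  0.2212 0.0705] zyx [ 0.0493 -0.0034 -0.0009] q [ 0.3747 -0.0537  2.1549 -0.171   0.7126  0.4363] f [-0.872  -0.2797 -0.2132] [-0.0231  0.1763  0.0614]
```

>>> play_rows(commands=[[[0,-0.2,0.5],[0,0,0]],[[0,0,0],[0,0,0]],[[0,0,0],[0,0,0]]])

```text
t: 10.4
ee_pos: [0.4066, 0.2165, 0.1192]
tool_rot: [0.679, 0.713, 0.127, 0.121]
ft_force: [-2.3, -0.3, 2.0]
finger_gap: 0.0113
grasp_force: 78.7
```

```bash
python3 chk.py|head -1
```

```text
pan [0.504  0.2212 0.07  ] zyx [ 0.0494 -0.0035 -0.0009] q [ 0.3748 -0.0528  2.1553 -0.1714  0.7112  0.4367] f [-2.2798 -0.293   1.9953] [ 0.055  -0.0987 -0.043 ]
```

Contact is clear, with the lip pressing at about 5 N. I'll ease off to about 2 N and start tipping about the rim contact.

>>> play_rows(commands=[[[0,0.2,-0.5],[0,0,0]],[[0,2.1,-2.7],[0.02,0,0]],[[0,2.1,-2.7],[0.02,0,0]],[[0,2.1,-2.7],[0.02,0,0]],[[0,0,0],[0,0,0]]])

```text
t: 10.9
ee_pos: [0.4107, 0.2167, 0.1299]
tool_rot: [0.682, 0.716, 0.106, 0.101]
ft_force: [1.1, 0.8, -1.0]
finger_gap: 0.0112
grasp_force: 78.3
```

```bash
cat > chk2.py <<'E'
from h import *;from rig import arm
s=arm.get_state();p,r=pan_pose(s);e=r.as_euler("zyx")
v=p+r.apply([.0664,0,0]);c=np.array([np.cos(.049),np.sin(.049),0])
print("t",s["t"],"eul",e,"pivot along/across/z mm",np.dot(v-TIN,c)*1e3,np.cross(c,v-TIN)[2]*1e3,v[2]*1e3,"f",s["ft_force"],"press~",s["ft_force"][2]+3.5,"My",s["moment"][1],"q",s["q"],s["finger_gap"])
E
python3 chk2.py
```

```text
t 10.9 eul [ 0.0489  0.0558 -0.0035] pivot along/across/z mm -75.86218075566985 -0.4830168914831683 71.29915509114221 f [ 1.0963  0.7585 -1.0163] press~ 2.483706253091942 My -0.1854786274769599 q [ 0.357  -0.0418  2.103  -0.123   0.8042  0.3811] 0.011178428107658234
```

>>> play_rows(commands=[[[0,2,-2.7],[0.02,0,0]],[[0,2,-2.7],[0.02,0,0]],[[0,2,-2.7],[0.02,0,0]],[[0,2,-2.7],[0.02,0,0]],[[0,0,0],[0,0,0]]])

```text
t: 11.4
ee_pos: [0.4159, 0.217, 0.1427]
tool_rot: [0.686, 0.72, 0.077, 0.073]
ft_force: [-0.8, 1.3, 3.1]
finger_gap: 0.0113
grasp_force: 78.5
```

```bash
python3 chk2.py
```

```text
t 11.4 eul [ 0.0492  0.1362 -0.0073] pivot along/across/z mm -75.89141171181299 -0.45511395558848033 71.38690776752287 f [-0.8421  1.2575  3.1448] press~ 6.644808382189572 My -0.827245807094276 q [ 0.3355 -0.0167  2.0319 -0.0756  0.9237  0.3261] 0.011328313526390368
```

>>> play_rows(commands=[[[0,0.2,-0.8],[0,0,0]],[[0,2,-2.8],[0.02,0,0]],[[0,2,-2.8],[0.02,0,0]],[[0,2,-2.8],[0.02,0,0]],[[0,0,0],[0,0,0]]])

```text
t: 11.9
ee_pos: [0.4199, 0.2171, 0.1526]
tool_rot: [0.688, 0.722, 0.055, 0.053]
ft_force: [1.3, 0.6, 2.9]
finger_gap: 0.0111
grasp_force: 78.5
```

```bash
python3 chk2.py
```

```text
t 11.9 eul [ 0.0497  0.1969 -0.0106] pivot along/across/z mm -76.51681882419086 -0.5661016990177897 71.93433063809036 f [1.3117 0.6224 2.8688] press~ 6.368818926716287 My -1.1399360444941375 q [ 0.3207  0.0067  1.9768 -0.0489  1.0125  0.2949] 0.01108507094901867
```

>>> play_rows(commands=[[[0,0.1,-0.9],[0,0,0]],[[0,0,0],[0,0,0]],[[0,0,0],[0,0,0]]])

```text
t: 12.2
ee_pos: [0.4189, 0.2169, 0.1526]
tool_rot: [0.687, 0.722, 0.055, 0.053]
ft_force: [2.2, 0.4, 2.2]
finger_gap: 0.011
grasp_force: 78.3
```

```bash
python3 chk2.py; python3 -c "
from h import *;from rig import arm
s=arm.get_state();draw('s3',s,(200,100,400,250))"
```

```text
t 12.2 eul [ 0.0503  0.1967 -0.0112] pivot along/across/z mm -77.51693822977376 -0.6353694903941405 71.9917971935515 f [2.1818 0.3629 2.2229] press~ 5.722889408856108 My -1.322919002641757 q [ 0.3214  0.0046  1.9789 -0.0495  1.0125  0.2952] 0.010970222312501336
```

View pics/s3.png

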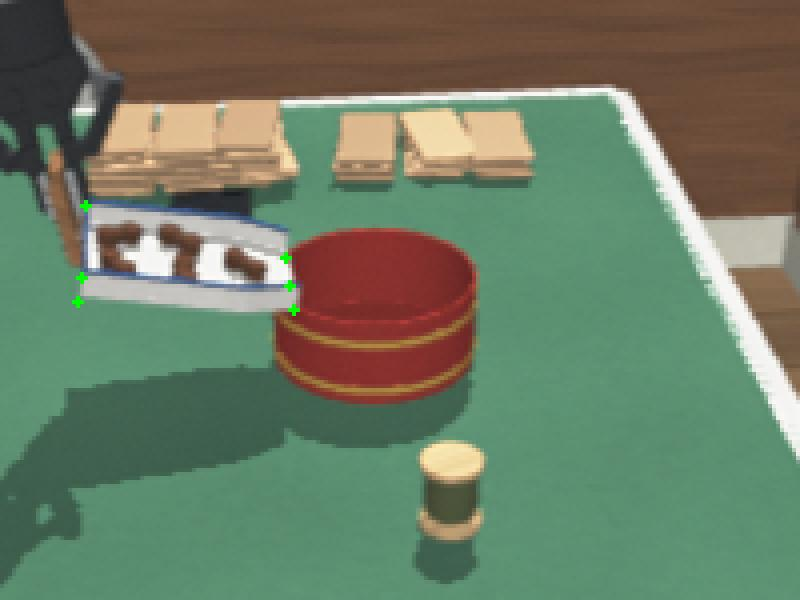

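The side view shows the pan tipped about 11° with its lip over the near rim at (292,290), all toggles in it and the tin unmoved. The press is on the high side, so I'll ease it.

>>> play_rows(commands=[[[0,1.1,-0.6],[0,0,0]],[[0,0,0],[0,0,0]],[[0,0,0],[0,0,0]]])

```text
t: 12.55
ee_pos: [0.4191, 0.2169, 0.1531]
tool_rot: [0.688, 0.722, 0.054, 0.052]
ft_force: [0.2, 0.7, 3.0]
finger_gap: 0.0111
grasp_force: 78.5
```

```bash
python3 chk2.py
```

```text
t 12.55 eul [ 0.0502  0.1987 -0.0115] pivot along/across/z mm -77.40980683906069 -0.7030656866894094 72.1816349427269 f [0.2261 0.6676 3.01  ] press~ 6.5100184009594955 My -0.8568446530135132 q [ 0.3209  0.0054  1.9767 -0.0489  1.0158  0.2943] 0.01106672249477505
```

>>> play_rows(commands=[[[0,0.2,-1.0],[0,0,0]],[[0,0,0],[0,0,0]],[[0,0,0],[0,0,0]],[[0,0,0],[0,0,0]]])

```text
t: 12.95
ee_pos: [0.4189, 0.2168, 0.1538]
tool_rot: [0.688, 0.722, 0.053, 0.052]
ft_force: [-0.4, 0.2, -0.7]
finger_gap: 0.0114
grasp_force: 78.7
```

```bash
python3 chk2.py
```

```text
t 12.95 eul [ 0.0502  0.1996 -0.0117] pivot along/across/z mm -77.73006632562874 -0.8657270262691484 72.75786419212388 f [-0.3598  0.2082 -0.7106] press~ 2.7893589732919195 My -0.3165161953913451 q [ 0.3208  0.0043  1.976  -0.0489  1.0185  0.2941] 0.011411125138698104
```

>>> play_rows(commands=[[[0,2,-2.8],[0.02,0.002,0.001]],[[0,2,-2.8],[0.02,0.002,0.001]],[[0,2,-2.8],[0.02,0.002,0.001]],[[0,2,-2.8],[0.02,0.002,0.001]],[[0,2,-2.8],[0.02,0.002,0.001]]])

```text
t: 13.45
ee_pos: [0.4282, 0.2172, 0.1697]
tool_rot: [0.691, 0.723, 0.021, 0.014]
ft_force: [-1.9, -1.5, 1.9]
finger_gap: 0.011
grasp_force: 79.0
```

>>> play_rows(commands=[[[0,0,0],[0,0,0]],[[0,0,0],[0,0,0]]])

```text
t: 13.65
ee_pos: [0.4289, 0.2172, 0.1693]
tool_rot: [0.691, 0.723, 0.022, 0.015]
ft_force: [1.1, 0.4, 0.5]
finger_gap: 0.0109
grasp_force: 78.6
```

```bash
python3 chk2.py
```

```text
t 13.65 eul [ 0.0472  0.2965 -0.0049] pivot along/across/z mm -76.16945623269578 -0.4731341493982243 74.15169274869018 f [1.0976 0.3856 0.4779] press~ 3.977923216707763 My -0.5865972337616344 q [ 0.2912  0.0528  1.8828 -0.0046  1.1527  0.248 ] 0.010943522555834553
```

The contact turns out to be the two lip corners on the rim, since the lip height stays at about 70 mm. I'll pivot about the lip from here.

>>> play_rows(commands=[[[0,2.2,-3],[0.02,0.001,0]],[[0,2.2,-3],[0.02,0.001,0]],[[0,2.2,-3],[0.02,0.001,0]],[[0,0,0],[0,0,0]],[[0,0,0],[0,0,0]]])

```text
t: 14.15
ee_pos: [0.4349, 0.2175, 0.1786]
tool_rot: [0.691, 0.723, 0.001, -0.007]
ft_force: [1.2, -0.9, -0.3]
finger_gap: 0.0108
grasp_force: 78.7
```

```bash
sed -i 's/\.0664/.08/;s/+3.5/+3.4/' chk2.py; python3 chk2.py
```

```text
t 14.15 eul [ 0.0482  0.3574 -0.0048] pivot along/across/z mm -63.555326985573906 -0.053771776941640134 70.18952934761464 f [ 1.213  -0.8824 -0.3058] press~ 3.0942390659763706 My -0.6990454753037378 q [0.2769 0.0875 1.8235 0.0144 1.2359 0.227 ] 0.010840840741110355
```

Good: press is about 3 N and the pivot is steady. Continuing.

>>> play_rows(commands=[[[0,2.2,-3],[0.02,0.001,0]],[[0,2.2,-3],[0.02,0.001,0]],[[0,2.2,-3],[0.02,0,0]],[[0,2.2,-3],[0.02,0,0]],[[0,2.2,-3],[0.02,0,0]]])

```text
t: 14.65
ee_pos: [0.4461, 0.2179, 0.1934]
tool_rot: [0.69, 0.722, -0.035, -0.044]
ft_force: [-1.0, 0.6, 2.1]
finger_gap: 0.0111
grasp_force: 79.0
```

>>> play_rows(commands=[[[0,0,0],[0,0,0]],[[0,0,0],[0,0,0]]])

```text
t: 14.85
ee_pos: [0.4466, 0.2179, 0.1929]
tool_rot: [0.69, 0.722, -0.034, -0.042]
ft_force: [1.0, 0.4, 0.8]
finger_gap: 0.0106
grasp_force: 78.7
```

```bash
python3 chk2.py
```

```text
t 14.85 eul [ 0.0504  0.4574 -0.0081] pivot along/across/z mm -63.41390060965295 0.23238192193761764 70.20386344628496 f [0.9543 0.3682 0.7827] press~ 4.182697413383328 My -0.563468326054719 q [0.257  0.1537 1.7208 0.0372 1.3701 0.2018] 0.010605459575863055
```

>>> play_rows(commands=[[[0,2.2,-3.1],[0.02,0.001,0]],[[0,2.2,-3.1],[0.02,0.001,0]],[[0,2.2,-3],[0.02,0,0]],[[0,2.2,-3],[0.02,0,0]],[[0,2.2,-3],[0.02,0,0]]])

```text
t: 15.35
ee_pos: [0.4592, 0.2183, 0.2067]
tool_rot: [0.687, 0.719, -0.071, -0.079]
ft_force: [-1.8, 0.2, 3.3]
finger_gap: 0.0109
grasp_force: 78.9
```

>>> play_rows(commands=[[[0,0,0],[0,0,0]],[[0,0,0],[0,0,0]]])

```text
t: 15.55
ee_pos: [0.4596, 0.2182, 0.2062]
tool_rot: [0.687, 0.719, -0.07, -0.078]
ft_force: [0.4, 0.5, 1.7]
finger_gap: 0.0113
grasp_force: 78.7
```

```bash
python3 chk2.py
```

```text
t 15.55 eul [ 0.053   0.5575 -0.012 ] pivot along/across/z mm -63.27645577999749 0.3930475282473752 70.41749464299262 f [0.3673 0.4523 1.6503] press~ 5.050325488883079 My -0.47835047240927187 q [0.2396 0.2271 1.6145 0.0555 1.5016 0.1835] 0.01133201172814711
```

>>> play_rows(commands=[[[0,2.2,-3.2],[0.02,0.001,0]],[[0,2.2,-3.2],[0.02,0.001,0]],[[0,2.2,-3.1],[0.02,0.001,0]],[[0,2.2,-3.1],[0.02,0.001,0]],[[0,2.2,-3],[0.02,0,0]]])

```text
t: 16.05
ee_pos: [0.4737, 0.2186, 0.2188]
tool_rot: [0.682, 0.715, -0.105, -0.114]
ft_force: [-1.4, 0.4, 0.3]
finger_gap: 0.0111
grasp_force: 78.6
```

>>> play_rows(commands=[[[0,0,0],[0,0,0]],[[0,0,0],[0,0,0]],[[0,0,0],[0,0,0]]])

```text
t: 16.35
ee_pos: [0.474, 0.2187, 0.2186]
tool_rot: [0.682, 0.715, -0.104, -0.113]
ft_force: [0.2, -0.1, -1.3]
finger_gap: 0.011
grasp_force: 78.5
```

```bash
python3 chk2.py; python3 - <<'E'
from h import *;from rig import arm
a=arm.get_image("top")["img"][150:290,120:260];b=arm.get_image("side")["img"][110:230,190:350]
o=np.zeros((600,800,3),np.uint8);a=cv2.resize(a,(400,400));b=cv2.resize(b,(400,300));o[:400,:400]=a;o[:300,400:]=b
cv2.imwrite("pics/c4.png",o[:400,:,::-1])
E
```

```text
t 16.35 eul [ 0.0557  0.6569 -0.014 ] pivot along/across/z mm -63.015256676486246 0.9005612463720631 71.10238845154873 f [ 0.2046 -0.1252 -1.2979] press~ 2.102131897116511 My -0.509377923582168 q [0.2235 0.3054 1.5057 0.073  1.6302 0.1697] 0.011031426829071529
```

View pics/c4.png

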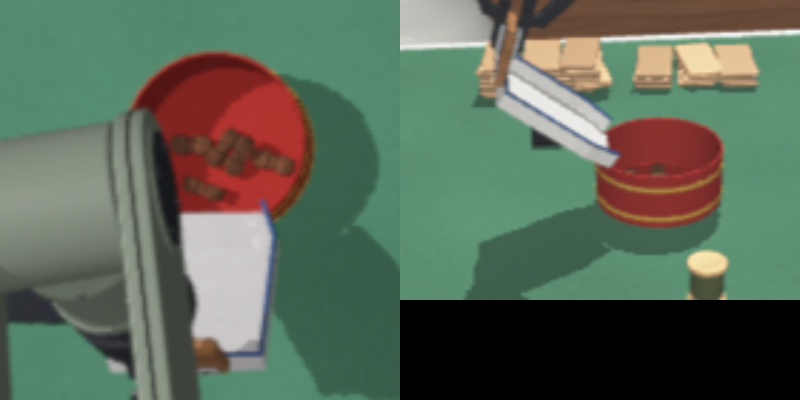

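The composite shows the pan floor empty in both views. The tin holds five toggles, at about (185,145), (222,145), (240,150), (275,162) and (205,188) in the left half. I'll hold the press briefly, then lift off and level.

>>> play_rows(commands=[[[0,0.1,0.2],[0,0,0]],[[0,0,0],[0,0,0]],[[0,0,0],[0,0,0]],[[0,0,0],[0,0,0]],[[0,0,0],[0,0,0]]])

```text
t: 16.95
ee_pos: [0.4737, 0.2187, 0.2187]
tool_rot: [0.682, 0.715, -0.104, -0.113]
ft_force: [-0.2, 0.0, -1.1]
finger_gap: 0.0105
grasp_force: 78.5
```

>>> play_rows(commands=[[[0,-1,-3],[0,0,0]],[[0,-3,-9.5],[0,0,0]],[[0,-5,-15],[0,0,0]],[[0,-5,-15],[0,0,0]],[[0,-5,-15],[0,0,0]]])

```text
t: 17.45
ee_pos: [0.4735, 0.2175, 0.2813]
tool_rot: [0.682, 0.715, -0.104, -0.113]
ft_force: [0.1, 0.4, -3.3]
finger_gap: 0.011
grasp_force: 78.1
```

>>> play_rows(commands=[[[0,0,0],[-0.11,0,0]],[[0,0,0],[-0.11,0,0]],[[0,0,0],[-0.11,0,0]],[[0,0,0],[-0.11,0,0]],[[0,0,0],[-0.11,0,0]]])

```text
t: 17.95
ee_pos: [0.4732, 0.2175, 0.2813]
tool_rot: [0.687, 0.716, 0.096, 0.078]
ft_force: [0.6, -0.4, -3.6]
finger_gap: 0.0109
grasp_force: 79.2
```

>>> play_rows(commands=[[[0,0,0],[-0.11,0,0]],[[0,0,0],[0,0,0]],[[0,0,0],[0,0,0]]])

```text
t: 18.25
ee_pos: [0.4727, 0.2175, 0.2801]
tool_rot: [0.682, 0.71, 0.133, 0.113]
ft_force: [0.5, 0.1, -3.6]
finger_gap: 0.0111
grasp_force: 79.4
```

```bash
python3 chk2.py; python3 - <<'E'
from h import *;from rig import arm
plan(arm.get_state(),[.515,-.2,.18],tool(.049))
E
```

```text
t 18.25 eul [0.0442 0.0001 0.0202] pivot along/across/z mm 2.7701012927001654 -2.502019480616467 230.73069502502486 f [ 0.4595  0.0982 -3.6451] press~ -0.2450975495985861 My 0.45295287232976533 q [ 0.3062 -0.1423  1.8666 -0.0802  1.0752  0.2915] 0.011075806435952561
turn [ 0.0008 -0.0173 -0.0114] shift mm [-419.0733  -13.7283  101.5161] shift unturned [-420.8981   -9.011    94.2339]
```

>>> play_rows(commands=[[[-15,-0.5,3],[0,-0.017,-0.011]],[[-35,-1,8],[0,0,0]],[[-40,-1.5,10],[0,0,0]],[[-40,-1.5,10],[0,0,0]],[[-40,-1.5,10],[0,0,0]]])

```text
t: 18.75
ee_pos: [0.4908, 0.0453, 0.2387]
tool_rot: [0.679, 0.713, 0.126, 0.121]
ft_force: [1.1, -1.0, -4.0]
finger_gap: 0.0115
grasp_force: 79.3
```

>>> play_rows(commands=[[[-40,-1.5,10],[0,0,0]],[[-40,-1.5,10],[0,0,0]],[[-40,-1.5,10],[0,0,0]],[[-40,-1.5,10],[0,0,0]],[[-40,-1.5,10],[0,0,0]]])

```text
t: 19.25
ee_pos: [0.51, -0.1551, 0.1888]
tool_rot: [0.679, 0.713, 0.126, 0.121]
ft_force: [1.0, -0.5, -2.4]
finger_gap: 0.0114
grasp_force: 79.3
```

>>> play_rows(commands=[[[-35,-1,8],[0,0,0]],[[-15,-0.5,3],[0,0,0]],[[0,0,0],[0,0,0]],[[0,0,0],[0,0,0]],[[0,0,0],[0,0,0]]])

```text
t: 19.75
ee_pos: [0.5145, -0.2001, 0.178]
tool_rot: [0.679, 0.713, 0.127, 0.12]
ft_force: [0.2, -1.0, -3.0]
finger_gap: 0.0111
grasp_force: 79.3
```

```bash
python3 - <<'E'
from h import *;from rig import arm
s=arm.get_state();p,r=pan_pose(s);print(p,r.as_euler("zyx"),s["ee_pos"],s["ft_force"],s["moment"])
plan(s,[.517,-.2,.055],tool(.049))
draw("s5",s,(180,110,380,260))
E
```

```text
[ 0.6118 -0.1953  0.1286] [ 0.0499 -0.0017  0.0007] [ 0.5145 -0.2001  0.178 ] [ 0.1528 -0.9663 -3.032 ] [-0.0472  0.5995  0.0139]
turn [ 0.0018 -0.0009  0.0007] shift mm [  0.0239 -39.6616 116.428 ] shift unturned [ -0.0511 -39.8674 116.3577]
```

View pics/s5.png

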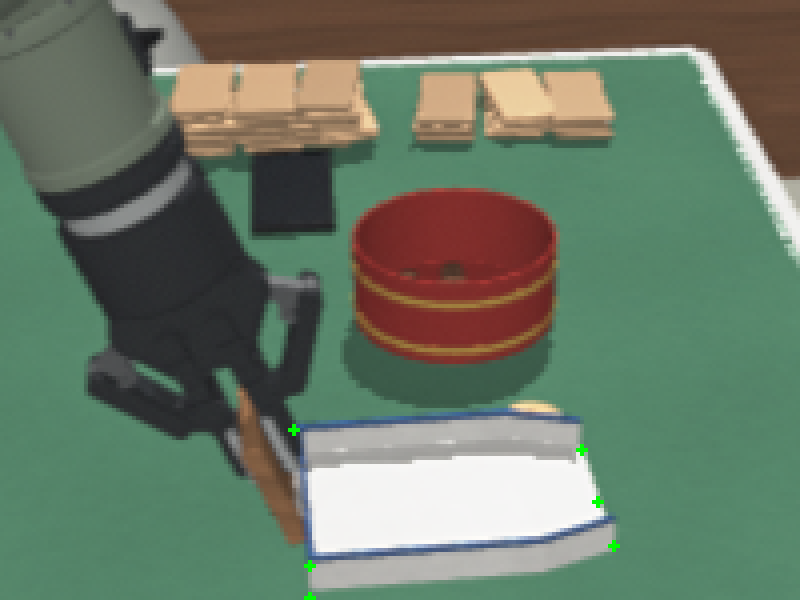

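The pan is empty and level, and the tin stands upright with toggles visible inside. I'll set the pan down.

>>> play_rows(commands=[[[0,-3,9],[0,0,0]],[[0,-6,17],[0,0,0]],[[0,-6,17],[0,0,0]],[[0,-6,17],[0,0,0]],[[0,-6,17],[0,0,0]]])

```text
t: 20.3
ee_pos: [0.5155, -0.1998, 0.0953]
tool_rot: [0.679, 0.713, 0.127, 0.12]
ft_force: [-0.6, 0.9, -2.9]
finger_gap: 0.011
grasp_force: 79.3
```

>>> play_rows(commands=[[[0,-6,17],[0,0,0]],[[0,-4,12],[0,0,0]],[[0,-2,6],[0,0,0]],[[0,-0.7,2],[0,0,0]],[[0,0,0],[0,0,0]]])

```text
t: 20.8
ee_pos: [0.5167, -0.2009, 0.0574]
tool_rot: [0.679, 0.713, 0.127, 0.121]
ft_force: [0.2, -0.1, -3.1]
finger_gap: 0.0107
grasp_force: 79.3
```

>>> play_rows(commands=[[[0,-0.3,1],[0,0,0]],[[0,-0.3,1],[0,0,0]],[[0,0,0],[0,0,0]],[[0,0,0],[0,0,0]]])

```text
t: 21.2
ee_pos: [0.5167, -0.201, 0.0554]
tool_rot: [0.679, 0.713, 0.127, 0.121]
ft_force: [0.6, -0.3, -3.6]
finger_gap: 0.0112
grasp_force: 79.4
```

```bash
python3 chk.py|head -1
```

```text
pan [ 0.6141 -0.1963  0.0062] zyx [ 0.0485 -0.0028 -0.0002] q [-0.6509  0.2642  1.9735  0.3683  0.6632 -0.9636] f [ 0.5953 -0.3009 -3.5543] [-0.0644  0.5709  0.0111]
```

>>> play_rows(commands=[[[0,-0.3,1],[0,0,0]],[[0,-0.3,1],[0,0,0]],[[0,-0.3,1],[0,0,0]],[[0,0,0],[0,0,0]],[[0,0,0],[0,0,0]]])

```text
t: 21.7
ee_pos: [0.5167, -0.2008, 0.0519]
tool_rot: [0.679, 0.713, 0.127, 0.12]
ft_force: [0.6, 0.3, -2.6]
finger_gap: 0.011
grasp_force: 79.4
```

>>> play_rows(commands=[[[0,-0.3,0.9],[0,0,0]],[[0,0,0],[0,0,0]],[[0,0,0],[0,0,0]]])

```text
t: 22.0
ee_pos: [0.5167, -0.2008, 0.051]
tool_rot: [0.679, 0.713, 0.127, 0.12]
ft_force: [-0.5, 0.3, -2.8]
finger_gap: 0.0107
grasp_force: 79.4
```

```bash
python3 chk.py|head -1
```

```text
pan [ 0.6141 -0.1961  0.0017] zyx [ 0.0485 -0.0022  0.0003] q [-0.6505  0.2733  1.9744  0.3725  0.6546 -0.9687] f [-0.5175  0.3049 -2.7957] [-0.0846  0.5572  0.0188]
```

>>> play_rows(commands=[[[0,-0.3,0.9],[0,0,0]],[[0,0,0],[0,0,0]],[[0,0,0],[0,0,0]]])

```text
t: 22.3
ee_pos: [0.517, -0.201, 0.0505]
tool_rot: [0.679, 0.713, 0.127, 0.121]
ft_force: [-1.4, 0.6, 0.7]
finger_gap: 0.0108
grasp_force: 79.8
```

```bash
python3 chk.py|head -1
```

```text
pan [ 0.6144 -0.1963  0.0012] zyx [ 0.0485 -0.0028 -0.    ] q [-0.6505  0.2746  1.9743  0.3735  0.6528 -0.9699] f [-1.4422  0.5564  0.7242] [0.0969 0.5805 0.1124]
```

>>> play_rows(commands=[[[0,-0.2,0.5],[0,0,0]],[[0,0,0],[0,0,0]],[[0,0,0],[0,0,0]]])

```text
t: 22.6
ee_pos: [0.517, -0.201, 0.0504]
tool_rot: [0.679, 0.713, 0.127, 0.121]
ft_force: [-5.1, 0.7, 6.8]
finger_gap: 0.0111
grasp_force: 81.0
```

```bash
python3 chk.py|head -1
```

```text
pan [ 0.6145 -0.1963  0.0012] zyx [ 0.0488 -0.003  -0.    ] q [-0.6506  0.2747  1.9743  0.374   0.6526 -0.9706] f [-5.0879  0.6964  6.8241] [0.2706 0.7282 0.127 ]
```

>>> play_rows(commands=[[[0,0,0],[0,0,0]],[[0,0,0],[0,0,0]],[[0,0,0],[0,0,0]],[[0,0,0],[0,0,0]],[[0,0,0],[0,0,0]]], hand=1)

```text
t: 23.1
ee_pos: [0.5169, -0.2009, 0.0495]
tool_rot: [0.679, 0.713, 0.127, 0.121]
ft_force: [-0.8, 0.7, 0.1]
finger_gap: 0.0817
grasp_force: 0.0
```

>>> play_rows(commands=[[[0,0,0],[0,0,0]],[[0,0,-10],[0,0,0]],[[0,0,-20],[0,0,0]],[[0,0,-30],[0,0,0]],[[0,0,-40],[0,0,0]]])

```text
t: 23.6
ee_pos: [0.4809, -0.2016, 0.1433]
tool_rot: [0.679, 0.713, 0.126, 0.119]
ft_force: [0.4, -0.9, 1.1]
finger_gap: 0.0855
grasp_force: 0.0
```

>>> play_rows(commands=[[[-40,0,-20],[0,0,0]],[[-50,0,0],[0,0,0]],[[-50,0,0],[0,0,0]],[[-50,0,0],[0,0,0]],[[-50,0,0],[0,0,0]]])

```text
t: 24.1
ee_pos: [0.4867, -0.4446, 0.1631]
tool_rot: [0.679, 0.713, 0.126, 0.121]
ft_force: [1.2, -0.6, 1.1]
finger_gap: 0.0854
grasp_force: 0.0
```

>>> play_rows(commands=[[[0,0,0],[0,0,0]],[[0,0,0],[0,0,0]],[[0,0,0],[0,0,0]]])

```text
t: 24.4
ee_pos: [0.4868, -0.4413, 0.162]
tool_rot: [0.679, 0.713, 0.127, 0.12]
ft_force: [0.2, 1.1, 0.2]
finger_gap: 0.0853
grasp_force: 0.0
```

```bash
python3 - <<'E'
from h import *;from rig import arm
a=arm.get_image("top")["img"][130:280,140:440];b=arm.get_image("side")["img"][130:310,190:350]
o=np.zeros((600,800,3),np.uint8);o[:250,:500]=cv2.resize(a,(500,250));o[250:588,:300]=cv2.resize(b,(300,338))
o[250:570,320:640]=cv2.resize(a[25:90,15:80],(320,320))
cv2.imwrite("pics/c6.png",o[:,:,::-1]); s=arm.get_state();print(s["finger_gap"],s["ft_force"],s["t"])
E
```

```text
0.08545964055034407 [-0.4107  0.5403 -0.2065] 24.5
```

View pics/c6.png

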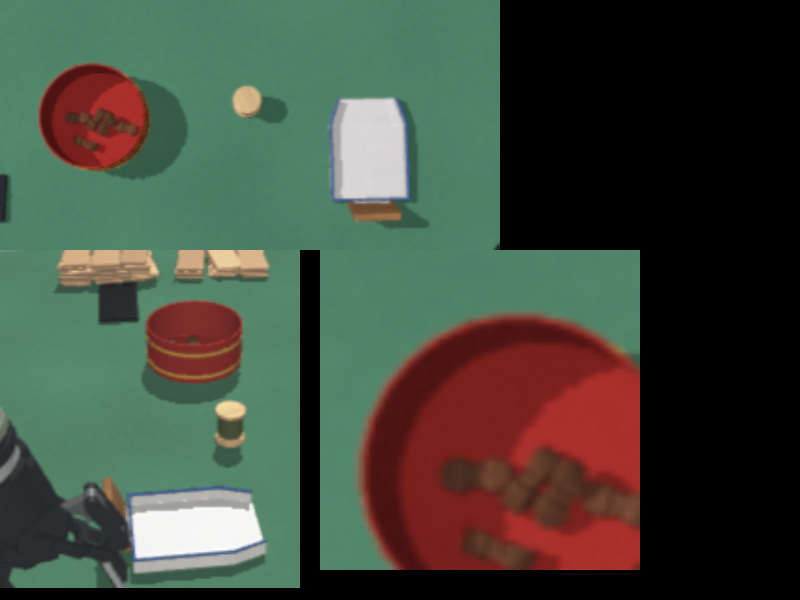

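The tin holds all five toggles, centred around (100,125). The pan lies flat and empty at (370,150), the gripper is clear of it, and the spool and phone have not moved.

```bash
python3 -c "
from rig import arm
print(arm.job_done())"
```

```text
the job is handed in; nothing more can be done
None
```

The job is handed in at about 24.5 s of the 72 s: all five toggles are in the tin, the pan is back flat on the table and released, and the tin, phone and spool look unmoved (scissors not re-imaged at the end, no verdict was returned).

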